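Raise the counterweighted hold-down arm off a cast

TASK

One of the two hold-down presses has a cast under its pad. With the fingertips, push that press's counterweighted arm up from beneath its free end, past its balance point, so that it swings back and stays raised by itself. Do not grip the arm, and leave the cast, the empty press's arm and the other things on the table where they are.

Things in the scene. Friction and masses are not known exactly. Their poses are not given: they have to be found in the camera images.
- press_loaded: Press with the cast under its pad: plywood base 230 x 150 x 12 mm fixed to the table, steel cheeks (110 mm high) that carry a counterweighted arm. A rubber pad, 60 mm across, hangs under the arm 110 mm in front of the hinge, 4 mm above the cast. Origin on the table under the base; x points from the arm's free end to the hinge, which lies at x = 90 mm.
- press_empty: A second press of the same make and size, with nothing under its pad. Same frame.
- loaded_arm (a joint): Angle (rad) of the arm of the press with the cast under its pad: 0 = down (sloping 15 deg up from hinge to free end), growing as the free end rises, to 1.22 at the rear stop, 5 deg short of upright. A steel counterweight above and behind the hinge tips it over: below about 0.66 it falls back down, above that it swings to the stop by itself and stays. Light damping, no spring; about 2 to 2.5 N upward at the free end starts it.
- empty_arm (a joint): Angle (rad) of the arm of the empty press: 0 = down (sloping 15 deg up from hinge to free end), growing as the free end rises, to 1.22 at the rear stop, 5 deg short of upright. A steel counterweight above and behind the hinge tips it over: below about 0.66 it falls back down, above that it swings to the stop by itself and stays. Light damping, no spring; about 2 to 2.5 N upward at the free end starts it.
- loaded_arm_push (a point): Push point on the bare wooden underside (48 mm wide) of the arm of the press with the cast under its pad, moving with the arm: on its centre line, 215 mm along the arm from the hinge axis and 13 mm below the axis line, 25 mm short of the free end. With the arm down it lies 138 mm above the table, 211 mm in front of the hinge. A 56 mm wide aluminium channel covers top and sides (28 mm thick in all); pressing the channel counts as gripping.
- loaded_arm_hinge (a point): Centre of the hinge axis of the press with the cast under its pad, 95 mm above the table. The axis is horizontal, along the point's y; the point's x points horizontally from the arm's free end towards the hinge.
- empty_arm_push (a point): Push point on the bare wooden underside (48 mm wide) of the arm of the empty press, moving with the arm: on its centre line, 215 mm along the arm from the hinge axis and 13 mm below the axis line, 25 mm short of the free end. With the arm down it lies 138 mm above the table, 211 mm in front of the hinge. A 56 mm wide aluminium channel covers top and sides (28 mm thick in all); pressing the channel counts as gripping.
- empty_arm_hinge (a point): Centre of the hinge axis of the empty press, 95 mm above the table. The axis is horizontal, along the point's y; the point's x points horizontally from the arm's free end towards the hinge.
- cast: Flat cream stone-like cast, about 125 x 158 x 24 mm, loose on the base plate of its press under the pad. Origin at the centre of its underside.
- wax_bar: Bar of wax 37 x 76 x 14 mm, lying between the presses. Bystander.
- tape_roll: Roll of masking tape 104 mm across, 25 mm high, left of the presses. Bystander.
- sanding_block: Sanding block 64 x 100 x 28 mm, in front of the right-hand press. Bystander.
There are look-alikes about, which are no part of the job. Leave any purple look-alike of the cast alone.

How it is judged (in metres and radians):
On the way:
1. the fingers push the arm of the loaded press up from beneath (contact force between the fingers and press_loaded above 0.3 N and value of joint loaded_arm above 0.25 rad), for 0.05 s.
At the end, for the whole second after the job is handed in: The arm over the cast rests raised at its rear stop (joint above 1.1 rad, still); the other arm is down (below 0.1 rad); the cast lies within 15 mm of where it was (value of joint loaded_arm above 1.1 rad and velocity of joint loaded_arm between -0.05 and 0.05 rad/s and value of joint empty_arm below 0.1 rad and distance of cast from where it was at the start of the episode below 0.015 m and linear speed of cast below 0.02 m/s); the robot touches nothing.
It fails at once if the raised arm is gripped or pressed on its aluminium channel (over 3 N) (contact force between the fingers and loaded_arm_c6 above 3 N or contact force between the fingers and loaded_arm_c7 above 3 N or contact force between the fingers and loaded_arm_c8 above 3 N).
It fails at once if the empty press's arm is raised (value of joint empty_arm above 0.15 rad).
It fails at once if the cast is shifted or lifted (distance of cast from where it was at the start of the episode above 0.02 m).
It fails at once if another thing on the table is moved by more than 25 mm (distance of any of wax_bar, tape_roll, sanding_block from where it was at the start of the episode above 0.025 m).
It also fails if it takes over 38 s, if anything falls off the work surface, if the arm or the gripper's body presses on something with over 40 N, if the wrist force passes 120 N, or if a joint passes its speed limit or range.

ROBOT

A 6-joint arm with a two-finger parallel gripper is mounted at the origin on the work surface; the furniture and walls round the work are solid. World frame = base frame: x ahead of the robot, y to its left, z up, the work surface at z = 0. Lengths are in mm, angles in rad, forces in N, time in s.
With the tool pointing down it reaches from about 275 to 750 mm from the base axis. Payload 10.2 kg.
Tool frame: the origin (TCP) lies at the very end of the fingers, on their centre line; the grasp point (between the pads) lies 19 mm behind it; z points along the fingers, y is the line along which they close (so a half turn about z gives the same grasp; the last joint's range is limited). The gripper opens to 85 mm and grips with 20 to 120 N. Pads are 22 mm wide; open, the fingers measure 114 mm over their backs; the gripper's body (76 mm by 85 mm) begins 54 mm behind the grasp point. The pads swing forward as they close: fully open they stand 13 mm farther back than shut.
Start: joints at [-1.527, 0.313, 1.498, -0, 1.331, -0.223], TCP at [138.401, -506.435, 191.794] pointing down, gripper open.
Joint ranges: [-2.94, 2.94], [-0.97, 2.17], [0.19, 2.56], [-1.23, 4.37], [0.02, 3.11], [-2.88, 2.88]. Speed limits (rad/s): [2.39, 2.39, 3.01, 3.14, 3.14, 3.14].

INTERFACE

Orientations are given as a unit quaternion [w, x, y, z].
In Python, from rig import ctrl gives the robot as it stands.
- The arm moves only by the shell command python3 -m inch 'ROWS' [OPENING] [FORCE]. ROWS is text: rows parted by semicolons, each of 6 numbers parted by spaces: the shift along the tool's x, y, z in mm, then the turn, a rotation vector about the tool's x, y, z in units of 6 degrees (1.0 is 6 degrees). A call has exactly 10 rows; each row shifts and turns the commanded pose from where the row before left it, along the tool's axes as they then stand; what a row does not reach is not made up. A row lasts 1/12 s, in which the tool goes at most 41.7 mm and 7.16 degrees, less where a joint would pass 70% of its speed; a pose out of reach is approached as far as the arm can. A call with a gripper value outside its range is refused whole. OPENING is the opening, from 0 (shut) to 1 (fully open), set as the call begins (- or left out, the last holds). The fingers move at their own pace and stop on an object; FORCE is the grip in N (left out, the last holds). Time passes only in rows, so rows that do not move let the fingers close, or fill a call up. It gives the time, the measured TCP pose, the force, the opening and the grip force at its end, in the units of the state.
- ctrl.sense(): the state, without advancing time (a new reading comes with each control period).
- ctrl.capture(name): name is "scene" or "top" or "wrist"; returns a dict with "image" (384x512x3 uint8, red, green, blue), "intrinsics" (3x3 intrinsics, pixels), "rvec" (rotation vector, rad) and "tvec" (3), from world to camera coordinates, as OpenCV has them. Camera axes: x right, y down, z forward; pixel columns grow to the right and rows downward; lengths in mm; the calibration is good to about 2 mm. A picture is of the moment at which its call begins. There is no depth.
- ctrl.finish_job(): hands the job in; it is judged then, once.
The state is a dict: "time_s": time; "joints": joint angles; "dq": joint speeds; "tau": joint torques, N m; "eef_pos": TCP position; "ee_rot": TCP orientation; "force": force on the tool from outside, world axes, zero at the start; "wrist_torque": the same for the moment, N m; "grip_width": opening from 0.0 (shut) to 1.0 (fully open); "grip_force": force on a finger pad.
Only numpy, scipy, OpenCV 4.12 (cv2) and the standard library are available. Lean on these libraries where they do the work, as an engineer would, in place of code of your own. Each camera call takes 0.05 s, during which the arm holds its last target. There are 200 camera calls.

## Working session

There is one attempt and no reset: what is moved stays moved. The work goes in short steps, Python scripts to look and compute and a shell command to move; the robot and the scene stay as the last step left them, time stands still between calls to the robot, and variables do not carry over. Pictures are saved under pics/ and viewed, at most 10 in all, crops included, and the job is handed in when it is done.

```bash
mkdir -p pics; python3 - <<'E'
from rig import ctrl
import cv2,numpy as np
for n in("scene","top"):
    c=ctrl.capture(n); cv2.imwrite(f"pics/{n}.png",c["image"][:,:,::-1]); np.savez(f"{n}.npz",**c)
    R=cv2.Rodrigues(np.array(c["rvec"]))[0]; print(n,(-R.T@np.array(c["tvec"]).ravel()).round(),R[2].round(2))
s=ctrl.sense(); print(s)
E
```

```text
scene [-336.  481. 1078.] [ 0.61 -0.31 -0.73]
top [ 311.   45. 1385.] [ 0.12  0.02 -0.99]
{'time_s': 0.1, 'joints': array([-1.52739715e+00,  3.13379823e-01,  1.49836164e+00,  2.74881311e-05,
        1.33101906e+00, -2.23398020e-01]), 'dq': array([ 0.00036646, -0.00122643, -0.00159183,  0.00190933,  0.00135076,
        0.00069446]), 'tau': array([ 2.21032205e-03, -4.12896180e+01, -2.60141981e+01, -2.15635155e-04,
        3.04235691e-03,  1.36200845e-05]), 'eef_pos': array([ 138.39739981, -506.14117819,  191.2994164 ]), 'ee_rot': array([-5.80370261e-04,  9.91115860e-01,  1.33000041e-01,  6.57776722e-05]), 'force': array([-0.667179  ,  0.01000448, -0.72878906]), 'wrist_torque': array([-0.03494   ,  0.07828727,  0.02184086]), 'grip_force': 0.0, 'grip_width': 1.004672588605345}
```

View pics/scene.png

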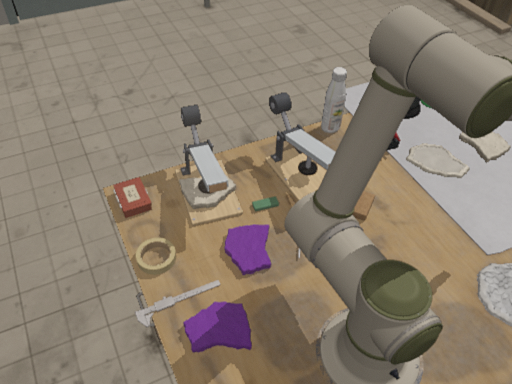

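View pics/top.png

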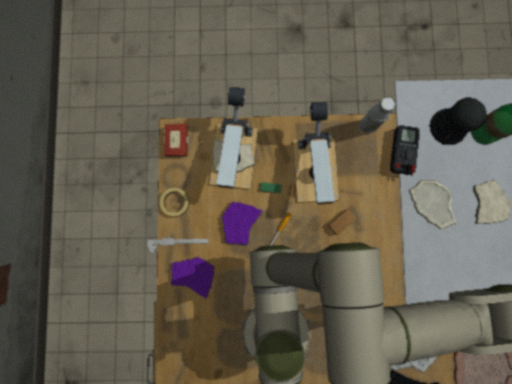

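The pictures show the candidates in the top view. The left press arm is at (229,155), with cream cast showing on both sides at (247,158) and (217,155). The right press arm is at (321,170), with only bare plywood under it. The purple look-alikes are at (240,222) and (193,276), and there are loose cream pieces on the mat at (433,203) and (490,202). I choose the left press and will check it in a crop.

```bash
cat > h.py <<'E'
import cv2,numpy as np
def cam(c):
    R=cv2.Rodrigues(np.array(c["rvec"],float))[0]; t=np.array(c["tvec"],float).ravel(); return R,t,np.array(c["intrinsics"],float)
def ray(c,u,v,z):
    R,t,K=cam(c); o=-R.T@t; d=R.T@np.linalg.inv(K)@[u,v,1]; return o+d*(z-o[2])/d[2]
def proj(c,P):
    return cv2.projectPoints(np.array(P,float).reshape(-1,3),np.array(c["rvec"],float),np.array(c["tvec"],float),cam(c)[2],None)[0][:,0]
E
python3 - <<'E'
from h import *
c=np.load("top.npz"); im=c["image"]; 
hsv=cv2.cvtColor(im,cv2.COLOR_RGB2HSV); print(hsv[155,229],hsv[170,321])
for nm,(x0,y0,x1,y1) in dict(loaded=(205,115,265,195),empty=(295,130,345,210)).items():
    h=hsv[y0:y1,x0:x1]; m=((h[...,0]>85)&(h[...,0]<125)&(h[...,2]>140)&(h[...,1]>15)).astype(np.uint8)
    m=cv2.morphologyEx(m,cv2.MORPH_OPEN,np.ones((3,3)))
    k=max(cv2.findContours(m,0,2)[0],key=cv2.contourArea)+[x0,y0]
    r=cv2.minAreaRect(k); b=cv2.boxPoints(r); b=b[np.argsort(b[:,1])]
    near=b[2:].mean(0); far=b[:2].mean(0); print(nm,r,near,far)
    N=ray(c,*near,170); F=ray(c,*far,118); d=N-F; print(N.round(),F.round(),"yaw",np.degrees(np.arctan2(-d[1],-d[0])),"width",[np.linalg.norm(ray(c,*b[i],z)-ray(c,*b[i+1],z)) for i,z in((0,118),(2,170))], np.linalg.norm(d))
    for p in [(wx) for wx in []]: pass
z=[]
for n,(a,b,w,h) in dict(top=(195,75,160,135),scene=(165,80,170,160)).items():
    z.append(cv2.resize(np.load(n+".npz")["image"][b:b+h,a:a+w],(400,int(400*h/w)),interpolation=3))
H=max(i.shape[0] for i in z); z=[cv2.copyMakeBorder(i,0,H-i.shape[0],0,0,0) for i in z]
cv2.imwrite("pics/crop.png",np.hstack(z)[:,:,::-1])
E
```

```text
[ 99  23 185] [ 94  23 180]
loaded ((229.4392852783203, 155.64450073242188), (16.270118713378906, 58.313934326171875), 8.746162414550781) [225.00575 184.4624 ] [233.87282  126.826584]
[498. 158. 170.] [703. 132. 118.] yaw -7.366924289977087 width [np.float64(55.42872445048343), np.float64(52.211669354712136)] 213.37163898602984
empty ((321.59893798828125, 170.84130859375), (59.7642936706543, 15.715147972106934), 83.2901611328125) [325.0904  200.51878] [318.10748 141.16383]
[ 440. -159.  170.] [ 647. -151.  118.] yaw 2.0013303035478947 width [np.float64(52.83894176402453), np.float64(49.72108462093642)] 213.31968202041836
```

View pics/crop.png

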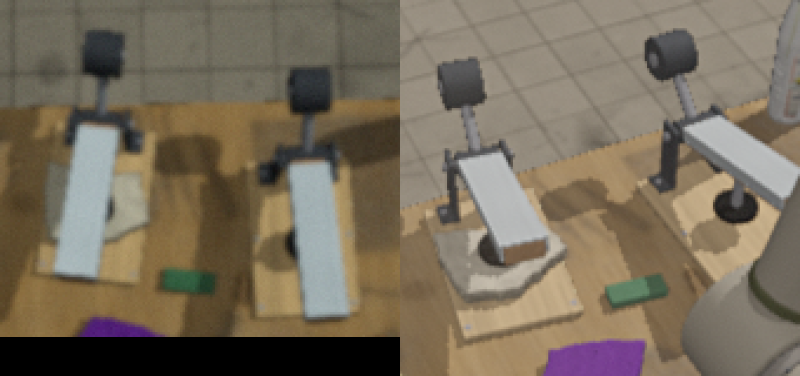

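Crop check: the left press has the cream cast under its pad, and the right one is bare plywood. The loaded arm's free end is at about (498,158) at z≈170, and its measured width (52–55 mm) and length fit the given sizes. That puts the push point near (515,155,138). I'll close the fingers, turn the tool to horizontal +x while keeping the wrist in place, and log joints to learn the kinematics.

```bash
cat > log.py <<'E'
from rig import ctrl
import json
s=ctrl.sense(); r={k:(v.tolist() if hasattr(v,'tolist') else v) for k,v in s.items()}
open("log.jsonl","a").write(json.dumps(r)+"\n")
print(s['time_s'],s['joints'].round(2),s['eef_pos'].round(0),s['ee_rot'].round(3),s['force'].round(1))
E
python3 log.py; python3 -m inch '26 0 0 0 1 0;26 0 0 0 1 0;26 0 0 0 1 0;26 0 0 0 1 0;26 0 0 0 1 0;26 0 0 0 1 0;26 0 0 0 1 0;26 0 0 0 1 0;0 0 0 0 0 0;0 0 0 0 0 0' 0 >/dev/null; python3 log.py
python3 -m inch '26 0 0 0 1 0;26 0 0 0 1 0;26 0 0 0 1 0;26 0 0 0 1 0;26 0 0 0 1 0;26 0 0 0 1 0;26 0 0 0 1 0;0 0 0 0 0 0;0 0 0 0 0 0;0 0 0 0 0 0' 0 ; python3 log.py
```

```text
0.1 [-1.53  0.31  1.5   0.    1.33 -0.22] [ 138. -506.  191.] [-0.001  0.991  0.133  0.   ] [-0.7  0.  -0.7]
0.9333 [-1.58  0.34  1.53  0.79  1.57 -0.41] [ 320. -457.  263.] [-0.054  0.906  0.121  0.402] [ 0.3  0.4 -0.7]
time_s: 1.77
eef_pos: [390.2, -437.6, 425.7]
ee_rot: [-0.094, 0.702, 0.094, 0.699]
force: [0.1, 0.1, -0.1]
grip_width: -0.001
grip_force: 0.0
1.7667 [-1.59  0.37  1.58  1.46  1.84 -0.4 ] [ 390. -438.  426.] [-0.094  0.702  0.094  0.699] [ 0.1  0.1 -0.1]
```

```bash
cat > kin.py <<'E'
import json,numpy as np
from scipy.optimize import least_squares
from scipy.spatial.transform import Rotation as Ro
def fk(j,p):
    lat,d1,a2,e,d4,L,lx,ly=p
    R0=Ro.from_euler('z',j[0]); R1=R0*Ro.from_euler('y',j[1]); R2=R1*Ro.from_euler('y',j[2]); R3=R2*Ro.from_euler('z',j[3])*Ro.from_euler('y',j[4])
    return R0.apply([0,lat,d1])+R1.apply([0,0,a2])+R2.apply([e,0,d4])+R3.apply([lx,ly,L]), R3*Ro.from_euler('z',j[5])
def load(): return [json.loads(l) for l in open("log.jsonl")]
def fit(reg=.02):
    D=load(); p0=np.array([0,150,400,0,400,250,0,0.])
    f=lambda p:np.r_[np.concatenate([fk(d['joints'],p)[0]-d['eef_pos'] for d in D]),reg*(p-p0)]
    return least_squares(f,p0)
E
python3 - <<'E'
from kin import *
r=fit(); print(r.x.round(1),r.fun.round(1))
for d in load():
    q=d['ee_rot']; T=Ro.from_quat([q[1],q[2],q[3],q[0]]); print((fk(d['joints'],r.x)[1].inv()*T).as_rotvec().round(3))
E
```

```text
[115.4 209.  419.1  27.  398.4 295.1  -2.2   0.9] [-0.1  0.2 -0.  -0.1 -0.  -0.   0.1 -0.2  0.   2.3  1.2  0.4  0.5 -0.
  0.9 -0.   0. ]
[-0.    -0.     1.571]
[-0.     0.     1.571]
[ 0.    -0.     1.571]
```

```bash
cat >> kin.py <<'E'
lo=np.array([-2.94,-.97,.19,-1.23,.02,-2.88]);hi=np.array([2.94,2.17,2.56,4.37,3.11,2.88])
def tool(az,pitch=0):  # az, pitch up, deg; tool x up
    a,b=np.radians([az,pitch]); z=np.array([np.cos(a)*np.cos(b),np.sin(a)*np.cos(b),np.sin(b)]); y=np.cross(z,[0,0,1]); y/=np.linalg.norm(y); x=np.cross(y,z)
    return Ro.from_matrix(np.c_[x,y,z])
def ik(P,T,j0,p):
    def f(j):
        a,R=fk(j,p); R=R*Ro.from_euler('z',np.pi/2); return np.r_[(a-P)/100,(R.inv()*T).as_rotvec()]
    s=least_squares(f,np.clip(j0,lo+.01,hi-.01),bounds=(lo,hi)); return s.x,np.linalg.norm(s.fun)
E
python3 - <<'E'
from kin import *
p=fit().x; d=load()[-1]; j0=np.array(d['joints'])
W=[("A",(390,-438,426),15),("B",(500,-200,400),15),("B2",(520,-50,400),10),("C",(530,80,380),5),("D",(530,180,350),0),("D2",(520,290,320),-5),("E",(515,290,112),-7),("F",(515,155,112),-7),("G",(530,155,200),-7),("H",(560,150,260),-7),("I",(590,147,290),-7)]
for n,P,a in W:
    j0,e=ik(np.array(P,float),tool(a),j0,p); print(n,j0.round(2),e.round(3))
E
```

```text
A [-1.59  0.37  1.59  1.46  1.83 -0.4 ] 0.0
B [-1.25  0.    2.11  1.6   1.52 -0.54] 0.0
B2 [-0.89 -0.29  2.34  1.83  1.13 -0.55] 0.0
C [-0.26 -0.27  2.39  2.53  0.64 -1.06] 0.0
D [ 0.25 -0.04  2.3   3.53  0.73 -1.86] 0.0
D2 [ 0.65  0.24  2.09  4.06  1.   -2.19] 0.0
E [ 0.68  0.79  2.08  3.96  1.38 -1.77] 0.0
F [ 0.31  0.76  2.36  3.57  1.55 -1.58] 0.0
G [ 0.29  0.44  2.37  3.58  1.27 -1.71] 0.0
H [ 0.25  0.27  2.3   3.57  1.05 -1.8 ] 0.0
I [ 0.22  0.23  2.22  3.57  0.93 -1.84] 0.0
```

```bash
python3 -m inch '-3 -34 23 0 0 0;-3 -34 23 0 0 0;-3 -34 23 0 0 0;-3 -34 23 0 0 0;-3 -34 23 0 0 0;-3 -34 23 0 0 0;-3 -34 23 0 0 0;-3 -34 23 0 0 0;-3 -34 23 0 0 0;-3 -34 23 0 0 0' >/dev/null; python3 log.py
python3 -m inch '-3 -12 2 -.12 0 0;-3 -12 2 -.12 0 0;-3 -12 2 -.12 0 0;-3 -12 2 -.12 0 0;-3 -12 2 -.12 0 0;-3 -12 2 -.12 0 0;-3 -12 2 -.12 0 0;-3 -12 2 -.12 0 0;-3 -12 2 -.12 0 0;-3 -12 2 -.12 0 0' >/dev/null; python3 log.py
python3 -m inch '-3 -12 2 -.12 0 0;-3 -12 2 -.12 0 0;-3 -12 2 -.12 0 0;-3 -12 2 -.12 0 0;-3 -12 2 -.12 0 0;-3 -12 2 -.12 0 0;-3 -12 2 -.12 0 0;-3 -12 2 -.12 0 0;-3 -12 2 -.12 0 0;-3 -12 2 -.12 0 0' >/dev/null; python3 log.py
```

```text
2.6 [-0.93 -0.18  2.29  1.76  1.25 -0.57] [522. -47. 396.] [-0.093  0.702  0.095  0.7  ] [ 2.  -0.5  0.6]
3.4333 [-0.4  -0.25  2.43  2.33  0.79 -0.94] [517.  73. 366.] [-0.049  0.706  0.051  0.705] [ 0.2 -1.6  0.2]
4.2667 [ 0.29  0.04  2.3   3.52  0.8  -1.85] [527. 195. 337.] [-0.005  0.707  0.007  0.707] [-0.1 -0.   0.9]
```

```bash
python3 -m inch '0 -24 -1 -.3 0 0;0 -24 -1 -.3 0 0;0 -24 -1 -.3 0 0;0 -24 -1 -.3 0 0;-36 0 0 0 0 0;-36 0 0 0 0 0;-36 0 0 0 0 0;-36 0 0 0 0 0;-36 0 0 0 0 0;-36 0 0 0 0 0' >/dev/null; python3 log.py
python3 - <<'E'
from rig import ctrl
import cv2,numpy as np
w=ctrl.capture("wrist")["image"]; s=ctrl.capture("scene")["image"]; t=ctrl.capture("top"); np.savez("top2.npz",**t)
s=cv2.resize(s[60:300,80:400],(512,384)); 
cv2.imwrite("pics/v2.png",cv2.resize(np.hstack([w,s])[:,:,::-1],(800,300))); cv2.imwrite("pics/t2.png",cv2.resize(t["image"][80:250,150:350],(640,544),interpolation=3)[:,:,::-1])
E
```

```text
5.1 [ 0.65  0.78  2.08  3.91  1.37 -1.76] [526. 290. 119.] [ 0.037  0.706 -0.038  0.706] [ 0.1  0.7 -0.5]
```

View pics/v2.png

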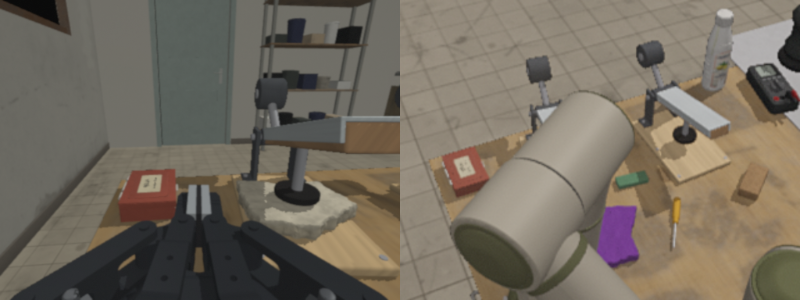

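View pics/t2.png

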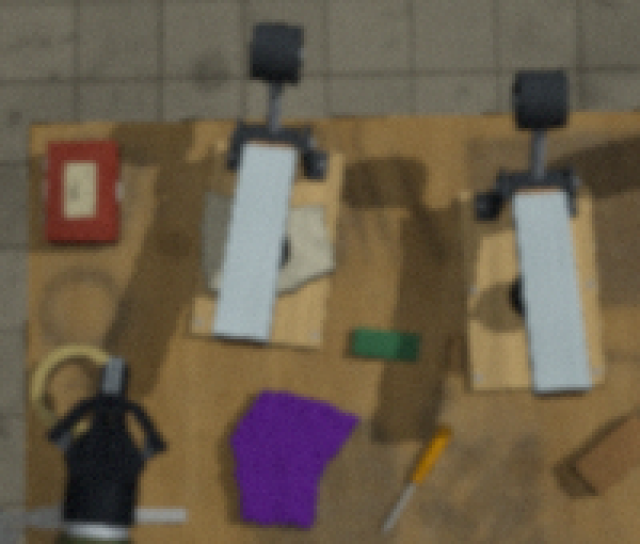

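```bash
python3 - <<'E'
from h import *
c=np.load("top2.npz"); 
for P in [(526,290,119),(507,292,119),(498,158,170),(724,128,95),(0,0,0),(515,155,138)]:
    u=proj(c,P)[0]; print(P,u.round(1),((u-[150,80])*3.2).round())
print(ray(c,150+115/3.2,80+358/3.2,130))
E
```

```text
(526, 290, 119) [187.1 179. ] [119. 317.]
(507, 292, 119) [186.4 184.7] [117. 335.]
(498, 158, 170) [225.1 184.3] [240. 334.]
(724, 128, 95) [235.4 122.8] [273. 137.]
(0, 0, 0) [276.  332.6] [403. 808.]
(515, 155, 138) [226.9 180.7] [246. 322.]
[481.27921624 291.38386885 130.        ]
```

```bash
python3 - <<'E'
from rig import ctrl
from h import *
c=np.load("top2.npz"); w=ctrl.capture("wrist"); np.savez("w2.npz",**w); s=ctrl.sense()
q=s['ee_rot']; from scipy.spatial.transform import Rotation as Ro
R=Ro.from_quat([q[1],q[2],q[3],q[0]]); T=s['eef_pos']; print(T)
P=[T+R.apply([0,0,-k]) for k in(0,19,45,73)]
a=proj(c,P); b=proj(w,P); print(a.round(),b.round())
Rw,tw,_=cam(w); print("wristcam",(-Rw.T@tw).round(),Rw[2].round(2))
A=cv2.resize(c["image"][160:220,160:220],(400,400),interpolation=cv2.INTER_NEAREST); 
for u in a: cv2.circle(A,tuple(int(v) for v in (u-160+.5)*400/60),4,(255,0,0),-1)
B=w["image"].copy()
for u in b: cv2.circle(B,tuple(int(v) for v in u),3,(255,0,0),-1)
B=cv2.resize(B[184:384,156:356],(400,400))
cv2.imwrite("pics/chk.png",np.hstack([A,B])[:,:,::-1])
E
```

```text
[526.17459472 290.04461224 121.74522091]
[[187. 179.]
 [186. 184.]
 [185. 192.]
 [184. 201.]] [[254. 217.]
 [254. 230.]
 [254. 252.]
 [254. 285.]]
wristcam [346. 310. 200.] [ 0.94 -0.1  -0.32]
```

View pics/chk.png

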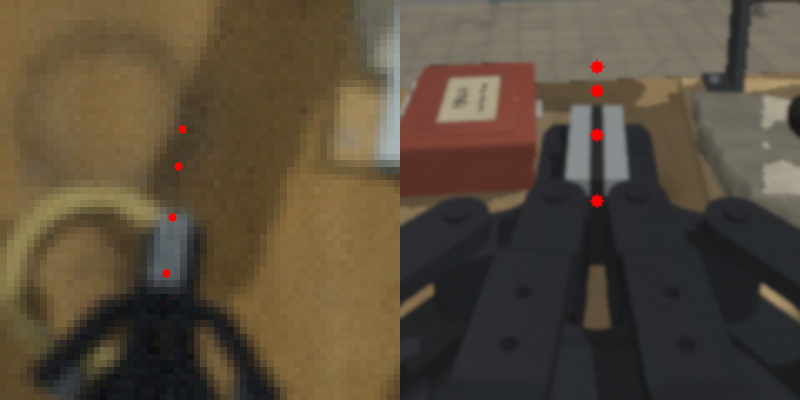

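Both views show the shut fingertips about 42 mm behind the reported TCP. In the top view the tip is at (186,192), with the reported point at (187,179). In the wrist view it falls between the 19 mm and 45 mm marks. I'll aim the seen tip, not the reported TCP, at the push point, and slide in low under the arm.

```bash
python3 -m inch '-6 13 4 -.2 0 0;-6 13 4 0 0 0;-5 13 4 0 0 0;0 13 4 0 0 0;0 13 4 0 0 0;0 14 5 0 0 0;0 14 5 0 0 0;0 14 5 0 0 0;0 14 5 0 0 0;0 14 5 0 0 0' >/dev/null; python3 log.py
python3 - <<'E'
from rig import ctrl
from h import *
w=ctrl.capture("wrist")["image"]; t=ctrl.capture("top")["image"]
cv2.imwrite("pics/v3.png",np.hstack([cv2.resize(w,(480,360)),cv2.resize(t[100:220,170:270],(300,360),interpolation=3)])[:,:,::-1])
E
```

```text
6.1333 [ 0.25  0.81  2.28  3.52  1.52 -1.59] [554. 149. 108.] [ 0.046  0.704 -0.047  0.708] [ 0.8 -0.4  0.5]
```

View pics/v3.png

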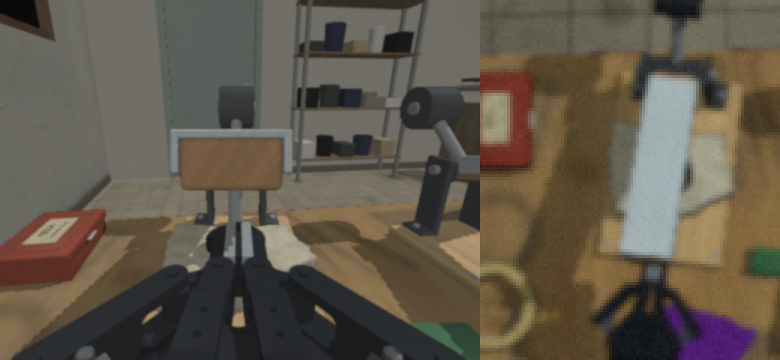

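The wrist view shows the arm's wooden end at columns 182–283, row 165. The shut fingers are centred at about column 239, below it and roughly 3 mm to the right. The channel's sides end above the wood's underside. I'll push up along the arc.

```bash
python3 -m inch '6 -2 3 0 0 0;8 -1 3 0 0 0;6 0 0 0 0 0;12 0 3.5 0 0 0;12 0 3.5 0 0 0;12 0 3.5 0 0 0;11 0 5.5 0 0 0;11 0 5.5 0 0 0;11 0 5.5 0 0 0;0 0 0 0 0 0'; python3 log.py
python3 - <<'E'
from rig import ctrl
from h import *
w=ctrl.capture("wrist")["image"]; t=ctrl.capture("top")["image"]
cv2.imwrite("pics/v4.png",np.hstack([cv2.resize(w,(480,360)),cv2.resize(t[100:220,170:270],(300,360),interpolation=3)])[:,:,::-1])
E
```

```text
time_s: 7.07
eef_pos: [586.8, 149.2, 196.6]
ee_rot: [0.045, 0.704, -0.046, 0.708]
force: [0.5, -0.6, 0.2]
grip_width: 0.0
grip_force: 0.0
7.0667 [ 0.23  0.53  2.24  3.52  1.23 -1.7 ] [587. 149. 197.] [ 0.045  0.704 -0.046  0.708] [ 0.5 -0.6  0.2]
```

View pics/v4.png

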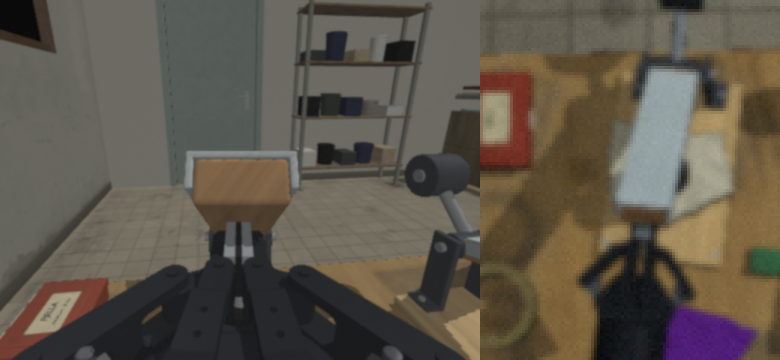

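The arm is lifting: its underside rests on the tips near column 240, row 225. I'll carry on along the arc.

```bash
python3 -m inch '10 0 7.5 0 0 0;10 0 7.5 0 0 0;10 0 7.5 0 0 0;9 0 9 0 0 0;9 0 9 0 0 0;9 0 9 0 0 0;7 0 10 0 0 0;7 0 10 0 0 0;7 0 10 0 0 0;4 0 8 0 0 0'; python3 log.py
python3 - <<'E'
from rig import ctrl
from h import *
w=ctrl.capture("wrist")["image"]; t=ctrl.capture("top")["image"]
cv2.imwrite("pics/v5.png",np.hstack([cv2.resize(w,(480,360)),cv2.resize(t[100:220,170:270],(300,360),interpolation=3)])[:,:,::-1])
E
```

```text
time_s: 8.0
eef_pos: [673.3, 137.3, 275.0]
ee_rot: [0.046, 0.706, -0.046, 0.706]
force: [0.6, -0.0, -0.2]
grip_width: -0.006
grip_force: 0.0
8.0 [ 0.15  0.41  2.03  3.5   0.9  -1.8 ] [673. 137. 275.] [ 0.046  0.706 -0.046  0.706] [ 0.6 -0.  -0.2]
```

View pics/v5.png

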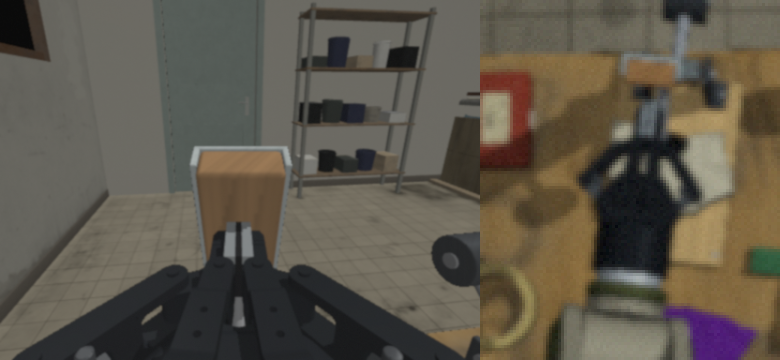

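The arm now stands nearly upright, with its end face at about (650,72) in the top crop, ahead of the tips. I'll back straight off and check that it stays up.

```bash
python3 -m inch '0 0 -15 0 0 0;0 0 -15 0 0 0;0 0 -15 0 0 0;0 0 -15 0 0 0;0 0 -15 0 0 0;0 0 -15 0 0 0;0 0 -15 0 0 0;0 0 0 0 0 0;0 0 0 0 0 0;0 0 0 0 0 0' >/dev/null
python3 -m inch '0 0 0 0 0 0;0 0 0 0 0 0;0 0 0 0 0 0;0 0 0 0 0 0;0 0 0 0 0 0;0 0 0 0 0 0;0 0 0 0 0 0;0 0 0 0 0 0;0 0 0 0 0 0;0 0 0 0 0 0' >/dev/null; python3 log.py
python3 - <<'E'
from rig import ctrl
from h import *
w=ctrl.capture("wrist")["image"]; t=ctrl.capture("top")["image"]
cv2.imwrite("pics/v6.png",np.hstack([cv2.resize(w,(400,360)),cv2.resize(t[80:220,150:350],(400,360),interpolation=3)])[:,:,::-1])
E
```

```text
9.7667 [ 0.25  0.28  2.26  3.59  1.01 -1.82] [569. 151. 275.] [ 0.046  0.706 -0.046  0.706] [-0.4 -0.9  0.2]
```

View pics/v6.png

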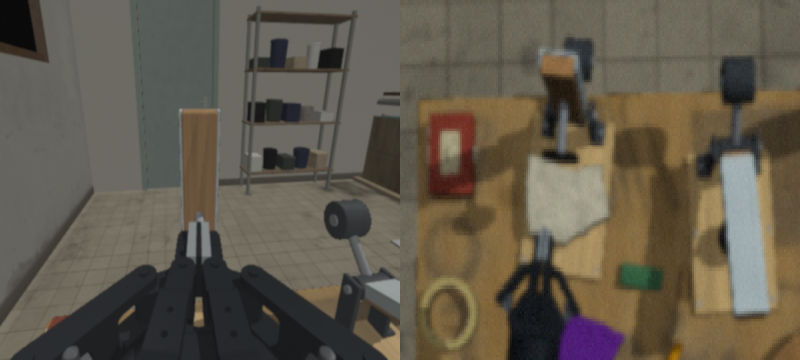

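The loaded arm stands upright at its stop, with its end at (560,62) in the top crop. The cast is in place at (567,200), the empty arm is down, and the gripper is well clear. I'll hand it in.

```bash
python3 -c "
from rig import ctrl
print(ctrl.finish_job())"
```

```text
the job is handed in; nothing more can be done
None
```

The loaded press's arm was pushed over from beneath and stands at its rear stop by itself; in the last picture the cast and empty arm look undisturbed and the gripper is clear, and the job is handed in with no verdict returned.

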